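# Wash a brush: hold the washer's dial on the third click

### The job

Pull the red-handled brush up out of the soaking stand, stand it bristles down in the steel well of the brush washer and let go of it. Then push the washer's spring-return dial down by its red knob, past the first two clicks to the third and no further, and keep holding it there with the fingers against its spring: the program finishes while holding it, since the washer runs only while the dial is held. Press the dial only once the brush is in the well, and leave the other brushes and the things on the table where they are.

Things in the scene. Friction and masses are not known exactly. Their poses are not given: they have to be found in the camera images.
- washer: Brush washer, fixed to the table: a white plastic box 130 (x) x 110 (y) x 80 mm high with a grey skirt and black feet, a round steel well in its top and a dial lever on its left (+y) side. Origin under its centre at table height; its -x side (the knob's end) faces the robot, z up.
- well_mouth (a point): Centre of the well's mouth, 86 mm above the table, at (25, -20) mm in the washer's frame. The well is 24 mm wide inside, flaring to 34 mm at the mouth over its top 10 mm, and its floor is 16 mm above the table (70 mm deep), so a brush let go in it leans by up to about 10 degrees.
- dial (a joint): Angle (rad) by which the dial is pressed down; 0 at rest, growing as the knob goes down. Clicks: 0.35 (green dot on the side plate), 0.70 (yellow), 1.05 (red, the third); then one more bump at 1.22 and a dead stop at 1.30. A spring returns it to 0 from everywhere; the clicks do not hold it. Pressing takes 4 to 9 N at the knob, easing by 2 to 4 N just before each click.
- dial_hub (a point): Axis of the dial, which turns about the washer's y: 80 mm above the table, at (-35, 66) mm in the washer's frame. The lever is 75 mm from this axis to the knob's middle; it points to the washer's -x, 0.45 rad above level at rest and 0.60 rad below level at the third click.
- knob (a point): Middle of the red knob at the lever's end: a bar 22 mm thick and 36 mm long, lying along the washer's y, centred 78 mm to the left of the washer's middle. About 113 mm above the table at rest, 38 mm at the third click; free from above. Knob and dial stand up to 124 mm above the table at rest: carry the brush's lower end over them, not through.
- stand: Soaking stand, fixed to the table: a wooden block 60 (x) x 170 (y) x 75 mm high with a row of three round upright holes along its y, 52 mm apart (the middle one at its centre), 17 mm wide, floor 12 mm above the table. A brush stands bristles down in each, upright to about 5 degrees; which brush is in which hole varies. Origin under its centre.
- red_brush: The brush to wash: red handle, steel ferrule, blue bristles, 235 mm long, gripped as a flat bar 12 x 9 mm (226 mm long); 15 to 30 g. It is the tallest of the three, its top about 240 mm above the table. Origin in its middle, on its surface 6.5 mm off its axis; its own y runs along it.
- brush_handle (a point): Handle end of the red brush (the upper end at the start), on its axis.
- brush_tip (a point): Bristle end of the red brush (the lower end at the start), on its axis, 226 mm from brush_handle.
- black_brush: Brush with a black handle and orange bristles, 180 mm long, standing in the stand; not to be moved. Top 185 mm above the table.
- blue_brush: Brush with a blue handle, 200 mm long, standing in the stand; not to be moved. Top 205 mm above the table.
- stapler: Red stapler 34 x 136 x 48 mm on the right of the table; not to be moved.
- blue_tape: Roll of blue tape, 80 mm wide and 19 mm high, lying on the right; not to be moved.
- orange_tube: White paint tube with an orange band, 157 mm long, lying at the far left; not to be moved.
- purple_tube: White paint tube with a purple band, 107 mm long, lying at the far left; not to be moved.

How it is judged (in metres and radians):
On the way, in this order (a step that is already met when the one before it is completed fails the run):
1. the red brush is pulled out of the stand: held by the fingers with its bristle end at least 5 mm above the stand's top (z of brush_tip in the frame of stand above 0.08 m and contact force between the fingers and red_brush above 0.5 N), for 0.1 s.
2. the red brush stands in the well, let go (horizontal distance between brush_tip and well_mouth below 0.016 m and z of brush_tip in the frame of washer between 0 and 0.045 m and contact force between the fingers and red_brush below 0.1 N), for 0.2 s.
3. the dial is pressed to its third click by the fingers (value of joint dial between 0.95 and 1.15 rad and contact force between the fingers and dial above 2 N), for 0.5 s.
At the end, for the whole second after the job is handed in: Fingers hold the dial at its third click (0.95 to 1.15 rad), pressing over 2 N, still; the red brush stands at rest in the well, bristle end under 45 mm above the table and within 16 mm of the well's centre, untouched by the fingers (all of step 2 and all of step 3 and velocity of joint dial between -0.1 and 0.1 rad/s and linear speed of red_brush below 0.05 m/s); the arm keeps its last pose, push and grip.
It fails at once if the dial is pressed past its third click (over 1.2 rad) (value of joint dial above 1.2 rad).
It fails at once if the dial is pressed (over 0.25 rad) before the red brush is in the well (value of joint dial above 0.25 rad and not (horizontal distance between brush_tip and well_mouth below 0.016 m and z of brush_tip in the frame of washer between 0 and 0.045 m)).
It fails at once if another brush is moved by more than 40 mm (distance of any of black_brush, blue_brush from where it was at the start of the episode above 0.04 m).
It fails at once if the stapler, tape roll or a paint tube is moved by more than 30 mm (distance of any of stapler, blue_tape, orange_tube, purple_tube from where it was at the start of the episode above 0.03 m).
It also fails if it takes over 48 s, if anything falls off the work surface, if the arm or the gripper's body presses on something with over 40 N, if the wrist force passes 120 N, or if a joint passes its speed limit or range.

### The arm

A 6-joint arm with a two-finger parallel gripper is mounted at the origin on a cart in front of the work surface, level with it; the furniture and walls round the work are solid. World frame = base frame: x ahead of the robot, y to its left, z up, the work surface at z = 0. Lengths are in mm, angles in rad, forces in N, time in s.
With the tool pointing down it reaches from about 350 to 975 mm from the base axis. Payload 17.4 kg.
Tool frame: the origin (TCP) lies on the centre line of the jaws, within the pads' length; the fingertips stand 14 mm ahead of it and the grasp point (between the pads) lies 5 mm behind it (bot.tips_ahead is the distance from the TCP to the fingertips, in mm); z points along the fingers, y is the line along which they close (so a half turn about z gives the same grasp; the last joint's range is limited). The gripper opens to 85 mm and grips with 20 to 120 N. Pads are 22 mm wide; open, the fingers measure 114 mm over their backs; the gripper's body (76 mm by 85 mm) begins 54 mm behind the grasp point. The pads swing forward as they close: fully open they stand 13 mm farther back than shut.
Start: joints at [1.142, 0.116, 1.442, -0, 1.584, -0.038], TCP at [257.135, 624.111, 245.303] pointing down, gripper open.
Joint ranges: [-2.83, 2.83], [-0.83, 2.19], [0.07, 2.5], [-1.14, 4.28], [0.01, 3], [-2.97, 2.97]. Speed limits (rad/s): [1.89, 1.89, 2.22, 3.14, 3.14, 3.14].

### API

Orientations are given as a unit quaternion [x, y, z, w].
In Python, from rig import readout, imaging, bot gives the robot as it stands. The module is installed in compiled form; this text tells all that it offers.
- The arm moves only by the tool step_arm, never from a script. Its argument "increments" is a list of rows, each a list of 5 numbers: the shift along the tool's x, y, z in cm, then the turn about the tool's z in rad, then the closure, from -1 (fully open) to 1 (shut). In form: [[dx, dy, dz, spin, grip], ...]. A call has 1 to 12 rows; each row shifts and turns the commanded pose from where the row before left it, along the tool's axes as they then stand; what a row does not reach is not made up. A row lasts 1/12 s, in which the tool goes at most 41.7 mm and 7.16 degrees, less where a joint would pass 70% of its speed; a pose out of reach is approached as far as the arm can. A call with a gripper value outside its range is refused whole. The fingers move at their own pace and stop on an object; "force" is the grip in N (left out, the last holds). Time passes only in rows, so rows that do not move let the fingers close. It gives the time, the measured TCP pose, the force, the opening and the grip force at its end, in the units of the state.
- readout.state(): the state, without advancing time (a new reading comes with each control period).
- imaging.get_image(name): name is "side" or "top" or "wrist"; returns the picture (420x560x3 uint8, blue, green, red); there is no depth.
- imaging.camera_info(name): a dict with "fx", "fy", "cx", "cy" (pixels), "eye" and "orientation" of the camera in the world. Camera axes: x right, y down, z forward; pixel columns grow to the right and rows downward; lengths in mm; the calibration is good to about 2 mm. A picture is of the moment at which its call begins: read the wrist's pose just before it. camera_info takes no time and is no camera call; for the wrist camera it gives the pose at the moment of the call.
- bot.job_done(): hands the job in; it is judged then, once.
The state is a dict: "time": time; "joints": joint angles; "qvel": joint speeds; "joint_torque": joint torques, N m; "ee_pos": TCP position; "orientation": TCP orientation; "ft_force": force on the tool from outside, world axes, zero at the start; "moment": the same for the moment, N m; "gripper_width": finger opening in mm; "grip_force": force on a finger pad.
Only numpy, scipy, OpenCV 4.12 (cv2) and the standard library are available. Lean on these libraries where they do the work, as an engineer would, in place of code of your own. Each camera call takes 0.05 s, during which the arm holds its last target. There are 200 camera calls.

## Working session

There is one attempt and no reset: what is moved stays moved. The work goes in short steps, Python scripts to look and compute and a tool call to move; the robot and the scene stay as the last step left them, time stands still between calls to the robot, and variables do not carry over. Pictures are saved under pics/ and viewed, at most 10 in all, crops included, and the job is handed in when it is done.

Besides the shell and the picture viewer there is one more tool, called in YAML: its name, and indented under it one key for each argument. step_arm: Moves the arm, as the interface text tells. Its arguments: {"type":"object","properties":{"increments":{"type":"array","items":{"type":"array","items":{"type":"number"}}},"force":{"type":"number"}},"required":["increments"]}

```bash
mkdir -p pics
cat > h.py <<'E'
import numpy as np, cv2
from scipy.spatial.transform import Rotation as R
from rig import readout, imaging, bot
def ray(ci,u,v):
    d=np.array([(u-ci["cx"])/ci["fx"],(v-ci["cy"])/ci["fy"],1.])
    return np.array(ci["eye"],float), R.from_quat(ci["orientation"]).apply(d)
def onz(ci,u,v,z):
    e,d=ray(ci,u,v); return e+d*(z-e[2])/d[2]
def tri(c1,p1,c2,p2):
    a,d=ray(c1,*p1); b,f=ray(c2,*p2)
    A=np.c_[d,-f]; s=np.linalg.lstsq(A,b-a,rcond=None)[0]
    P,Q=a+s[0]*d,b+s[1]*f
    return (P+Q)/2, np.linalg.norm(P-Q)
def proj(ci,P):
    c=R.from_quat(ci["orientation"]).inv().apply(np.array(P,float)-ci["eye"])
    return ci["fx"]*c[0]/c[2]+ci["cx"], ci["fy"]*c[1]/c[2]+ci["cy"]
E
python3 - <<'E'
from h import *
ims=[]
for n in("side","top"):
    im=imaging.get_image(n); cv2.imwrite(f"pics/{n}0.png",im); ci=imaging.camera_info(n)
    print(n,{k:np.round(v,3) if not isinstance(v,str) else v for k,v in ci.items()})
    cv2.imwrite(f"pics/{n}0b.png",cv2.resize(im,(784,588),interpolation=cv2.INTER_CUBIC))
s=readout.state();print(s["time"],s["ee_pos"],s["orientation"],s["gripper_width"])
E
```

```text
side {'fx': np.float64(443.067), 'fy': np.float64(443.067), 'cx': np.float64(282.31), 'cy': np.float64(202.87), 'eye': array([-384.653,  931.552,  710.936]), 'orientation': array([-0.345,  0.762, -0.502,  0.219])}
top {'fx': np.float64(395.339), 'fy': np.float64(395.339), 'cx': np.float64(283.446), 'cy': np.float64(217.126), 'eye': array([ 310.378,   84.482, 1368.012]), 'orientation': array([-0.7  ,  0.707, -0.067,  0.073])}
0.1 [257.07138706 623.95708259 244.60987795] [ 1.94157338e-01  9.80970248e-01 -5.34765052e-04 -1.22068268e-04] 85.79250689608564
```

View pics/side0b.png

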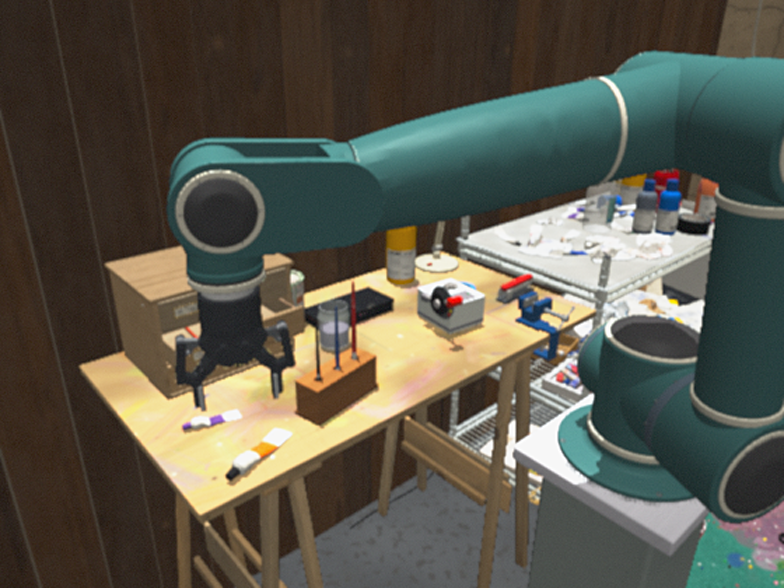

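View pics/top0b.png

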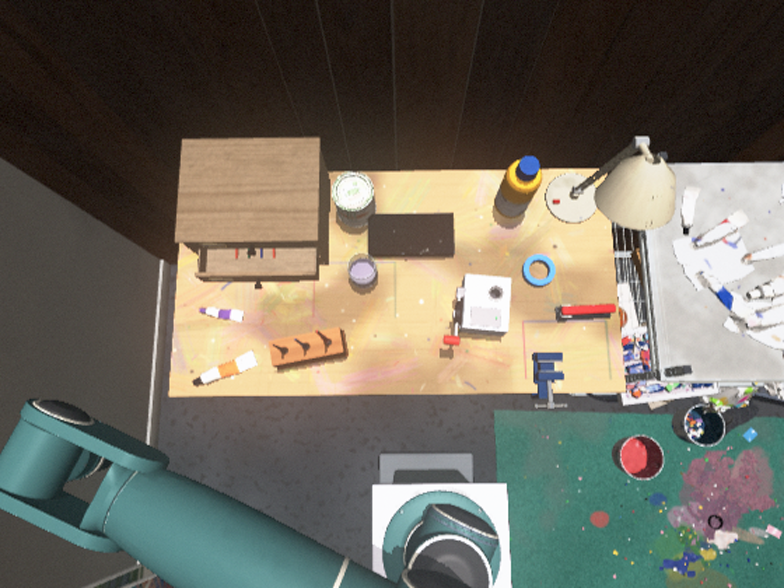

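The side view shows the stand with the red brush at the far right of its row (top at about (353,285) in the enlarged picture). The washer's knob is at (453,301). In the top view the stand is at (308,348), the washer at (485,303), the well at (497,291) and the red knob at (452,341). I'll enlarge these areas.

Run:
```python
from h import *
S=cv2.imread("pics/side0.png");T=cv2.imread("pics/top0.png")
def crop(im,u,v,w=66,h=50): return cv2.resize(im[v:v+h,u:u+w],(396,300),interpolation=cv2.INTER_CUBIC)
a=np.vstack([np.hstack([crop(T,187,225),crop(T,310,190)]),np.hstack([cv2.resize(S[195:301,205:273+72],(396,300),interpolation=cv2.INTER_CUBIC),crop(S,288,193)])])
cv2.imwrite("pics/c1.png",a)
def red(im,box):
    u0,v0,u1,v1=box;h=cv2.cvtColor(im[v0:v1,u0:u1],cv2.COLOR_BGR2HSV)
    m=((h[...,0]<6)|(h[...,0]>172))&(h[...,1]>150)&(h[...,2]>60)
    n,l,st,c=cv2.connectedComponentsWithStats(m.astype(np.uint8))
    for i in range(1,n):
        if st[i,4]>4: print(st[i]+[u0,v0,0,0,0],c[i]+[u0,v0])
print("side");red(S,(230,190,360,290))
print("top");red(T,(180,220,345,265))
```

```text
side
[358 203   2   4   6] [358.66666667 204.5       ]
[251 208   2  10  14] [251.71428571 212.42857143]
[319 212  11   8  65] [323.44615385 215.07692308]
[251 220   4  31  68] [252.17647059 233.11764706]
top
[317 240  11   6  52] [321.80769231 242.57692308]
```

View pics/c1.png

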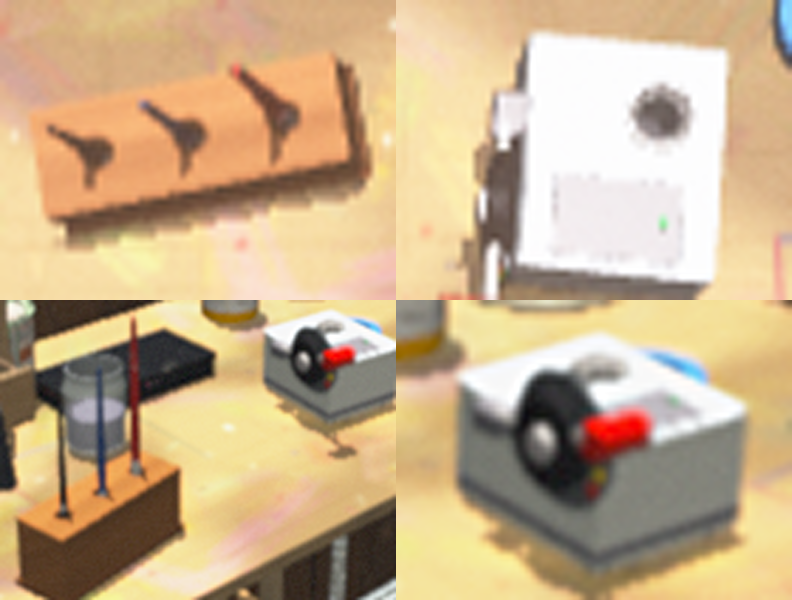

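Run:
```python
from h import *
np.set_printoptions(precision=1,suppress=True)
ct,cs=imaging.camera_info("top"),imaging.camera_info("side")
T=cv2.imread("pics/top0.png")
# stand corners at z 75
C=np.array([onz(ct,u/6+187,v/6+225,75) for u,v in[(30,113),(333,52),(352,160),(52,220)]])
print("stand",C[:,:2].tolist(),"c",C.mean(0)); e=C[0]-C[1]+C[3]-C[2]; print("size",np.linalg.norm(C[0]-C[1]),np.linalg.norm(C[1]-C[2]),"yaw of y",np.degrees(np.arctan2(e[1],e[0])))
yd=e/np.linalg.norm(e); print("red hole",C.mean(0)-52*yd)
print("brush top tri",tri(ct,(225.8,236.3),cs,(251.6,208.5)))
print("brush low via hole px",onz(ct,187+288/6,225+118/6,75))
# washer top corners
g=cv2.cvtColor(T,cv2.COLOR_BGR2HSV)
m=((g[...,2]>215)&(g[...,1]<45)).astype(np.uint8); sub=np.zeros_like(m); sub[185:250,322:372]=m[185:250,322:372]
cn=max(cv2.findContours(sub,0,2)[0],key=cv2.contourArea); r=cv2.minAreaRect(cn); print("rect",r)
W=np.array([onz(ct,u/6+310,v/6+190,80) for u,v in[(530-396,33),(727-396,50),(715-396,285),(515-396,262)]])
print("washer",W[:,:2].tolist(),"c",W.mean(0),np.linalg.norm(W[0]-W[1]),np.linalg.norm(W[1]-W[2]))
e=W[0]-W[3]+W[1]-W[2]; x=e/np.linalg.norm(e); y=np.array([-x[1],x[0],0]); print("yaw x",np.degrees(np.arctan2(x[1],x[0])))
print("well pred",W.mean(0)+25*x-20*y,"seen", onz(ct,310+(662-396)/6,190+112/6,86))
k,er=tri(ct,(321.8,242.6),cs,(323.4,215.1)); print("knob tri",k,er,"pred",W.mean(0)+(-35-75*np.cos(.45))*x+78*y)
```

```text
stand [[483.2981487394685, 397.67719099402893], [515.2997924861136, 231.25031192003075], [455.4264013493924, 220.22542484567458], [424.4636638450937, 383.5722716109992]] c [469.6 308.2  75. ]
size 169.4756952509663 60.87997290746036 yaw of y 100.80950143381418
red hole [479.4 257.1  75. ]
brush top tri (array([483.8, 262.5, 218.1]), np.float64(4.355068463899784))
brush low via hole px [478.9 255.6  75. ]
rect ((344.9508361816406, 215.541015625), (38.5682258605957, 39.11143493652344), 5.194429397583008)
washer [[640.5653548193102, -69.70892620500679], [629.4070537205412, -179.1408077362119], [497.1983219005973, -165.9110477466055], [511.18192840598977, -57.06031957895489]] c [ 569.6 -118.    80. ] 109.99929262895513 132.86901564631398
yaw x -5.6496821354257944
well pred [ 592.5 -140.3   80. ] seen [ 593.1 -140.3   86. ]
knob tri [478.5 -26.2 112.2] 2.3326427037624713 pred [475.2 -30.2  80. ]
```

Run:
```python
from h import *
np.set_printoptions(precision=1,suppress=True)
ct,cs=imaging.camera_info("top"),imaging.camera_info("side")
print(onz(cs,251.7,201.5,240),onz(ct,225.8,236.3,240), tri(ct,(225.8,236.3),cs,(252,201.8)))
S=cv2.imread("pics/side0.png");T=cv2.imread("pics/top0.png")
print(S[198:222,249:256,2].tolist()); print(T[233:241,222:230].tolist())
q=readout.state()["orientation"];print(R.from_quat(q).as_matrix())
```

```text
[478.8 263.  240. ] [482.  260.7 240. ] (array([481.9, 260.5, 237.6]), np.float64(1.4906088611560442))
[[55, 89, 119, 141, 191, 238, 242], [138, 186, 233, 237, 246, 251, 250], [238, 243, 248, 246, 248, 248, 247], [249, 246, 233, 223, 242, 246, 246], [247, 244, 210, 184, 235, 247, 246], [247, 244, 184, 158, 228, 248, 246], [246, 243, 175, 148, 224, 248, 247], [247, 243, 175, 147, 226, 251, 250], [248, 247, 176, 146, 221, 250, 246], [251, 246, 170, 132, 175, 202, 181], [245, 219, 144, 114, 113, 104, 81], [180, 137, 108, 101, 79, 52, 37], [80, 72, 98, 107, 84, 50, 44], [41, 62, 97, 109, 87, 52, 42], [42, 66, 99, 112, 85, 54, 42], [49, 65, 98, 112, 86, 50, 41], [45, 68, 100, 110, 90, 54, 44], [44, 67, 102, 111, 93, 56, 41], [45, 68, 99, 117, 99, 62, 47], [52, 62, 104, 117, 103, 58, 44], [55, 67, 101, 121, 106, 62, 44], [50, 65, 101, 122, 105, 64, 49], [44, 59, 93, 117, 101, 61, 52], [48, 63, 98, 113, 99, 62, 46]]
[[[131, 166, 211], [127, 172, 216], [132, 178, 222], [130, 178, 225], [133, 181, 227], [133, 178, 222], [140, 172, 217], [133, 172, 214]], [[134, 165, 212], [124, 175, 219], [12
[... 261 characters left out ...]
 180, 227], [126, 182, 228], [104, 137, 208], [96, 113, 240], [99, 132, 174], [116, 169, 219], [125, 184, 241]], [[129, 173, 232], [127, 184, 241], [124, 182, 242], [97, 141, 209], [84, 101, 205], [58, 73, 111], [80, 109, 170], [109, 158, 233]], [[124, 184, 248], [121, 182, 247], [118, 180, 246], [120, 180, 246], [96, 140, 214], [69, 90, 139], [61, 73, 113], [72, 93, 144]], [[119, 179, 246], [116, 177, 245], [120, 179, 246], [120, 179, 246], [116, 177, 245], [96, 139, 212], [67, 89, 137], [62, 77, 114]], [[118, 177, 245], [119, 177, 245], [122, 182, 246], [122, 180, 246], [119, 178, 245], [122, 180, 246], [100, 144, 219], [65, 81, 122]]]
[[-0.9  0.4 -0. ]
 [ 0.4  0.9 -0. ]
 [ 0.  -0.  -1. ]]
```

step_arm:
  increments:
    - [0,0,-0.8,0.124,0]
    - [0,0,-0.8,0.124,0]
    - [0,0,-0.8,0.124,0]
    - [0,0,-0.8,0.124,0]
    - [0,0,-0.8,0.124,0]
    - [0,0,-0.8,0.124,0]
    - [0,0,-0.8,0.124,0]
    - [0,0,-0.8,0.123,0]
  force: 30

```text
time: 0.77
ee_pos: [257.1, 624.0, 309.2]
orientation: [0.64, 0.769, -0.0, 0.0]
ft_force: [-0.5, 0.3, -0.3]
gripper_width: 42.7
grip_force: 0.0
```

step_arm:
  increments:
    - [-3.32,1.27,0,0,0]
    - [-3.32,1.27,0,0,0]
    - [-3.32,1.27,0,0,0]
    - [-3.32,1.27,0,0,0]
    - [-3.32,1.27,0,0,0]
    - [-3.32,1.27,0,0,0]
    - [-3.32,1.27,0,0,0]
    - [-3.32,1.27,0,0,0]
    - [-3.32,1.27,0,0,0]
    - [-3.32,1.27,0,0,0]
    - [-3.32,1.27,0,0,0]
    - [-3.32,1.27,0,0,0]

```text
time: 1.77
ee_pos: [482.2, 259.8, 309.1]
orientation: [0.637, 0.771, -0.0, -0.0]
ft_force: [0.8, 0.8, 0.7]
gripper_width: 42.8
grip_force: 0.0
```

step_arm:
  increments:
    - [0,0,0,0,0]

```text
time: 1.85
ee_pos: [483.8, 257.2, 308.9]
orientation: [0.639, 0.769, -0.001, 0.001]
ft_force: [-1.1, 0.6, 0.0]
gripper_width: 43.0
grip_force: 0.0
```

Run:
```python
from h import *
np.set_printoptions(precision=3,suppress=True)
s=readout.state();print(s["time"],s["ee_pos"],R.from_quat(s["orientation"]).as_matrix()[:,:2].T)
im=imaging.get_image("wrist"); ci=imaging.camera_info("wrist")
print(ci["eye"],ci["orientation"],ci["fx"],proj(ci,(481,261,238)),proj(ci,(479,256.5,75)))
cv2.imwrite("pics/w1.png",cv2.resize(im,(784,588)))
```

```text
1.85 [483.841 257.215 308.92 ] [[-0.184  0.983 -0.001]
 [ 0.983  0.184 -0.   ]]
[467.129 340.312 436.716] [0.983 0.091 0.015 0.161] 346.13857352152695 (np.float64(271.7200903674807), np.float64(236.0065002354258)) (np.float64(269.77881529885804), np.float64(182.1320600147738))
```

View pics/w1.png

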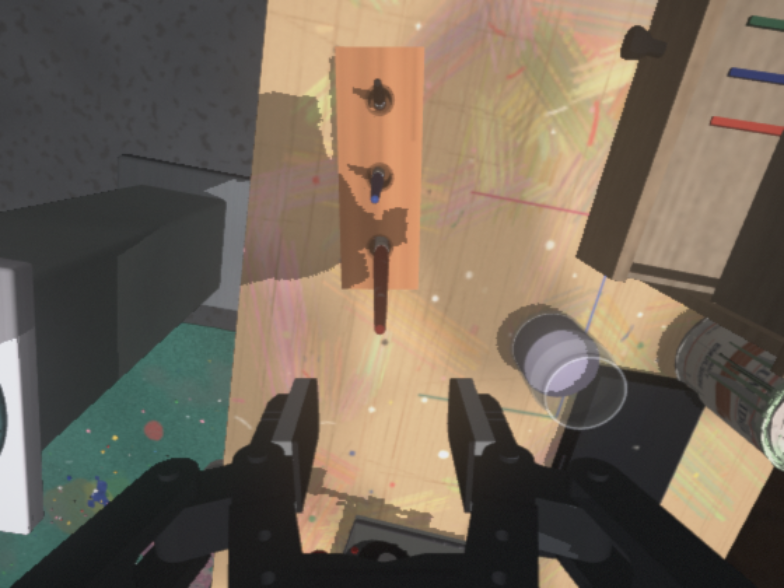

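The wrist view shows the brush's top at (379,330) in the enlarged picture, or (271,235.7) in original pixels. My point (481,261,238) predicts (271.7,236.0), so it is confirmed. Next I descend.

step_arm:
  increments:
    - [0,0,1.5,0,0]
    - [0,0,1.5,0,0]
    - [0,0,0,0,0]

```text
time: 2.15
ee_pos: [480.4, 261.9, 275.0]
orientation: [0.637, 0.771, -0.002, -0.001]
ft_force: [-0.4, -0.1, -1.2]
gripper_width: 42.6
grip_force: 0.0
```

step_arm:
  increments:
    - [0,0,1.6,0,0]
    - [0,0,1.6,0,0]
    - [0,0,1.6,0,0]
    - [0,0,1.5,0,0]
    - [0,0,0,0,0]
    - [0,0,0,0,0.5]
    - [0,0,0,0,1]
    - [0,0,0,0,1]
    - [0,0,0,0,1]
    - [0,0,0,0,1]
    - [0,0,0,0,1]
  force: 40

```text
time: 3.07
ee_pos: [482.0, 261.6, 217.5]
orientation: [0.637, 0.771, 0.001, 0.0]
ft_force: [-0.3, 0.4, 6.1]
gripper_width: 8.9
grip_force: 41.1
```

step_arm:
  increments:
    - [0,0,-0.5,0,1]
    - [0,0,-1,0,1]
    - [0,0,-1,0,1]
    - [0,0,-1.5,0,1]
    - [0,0,-2,0,1]
    - [0,0,-2,0,1]
    - [0,0,-2,0,1]
    - [0,0,-2,0,1]
    - [0,0,-2,0,1]
    - [0,0,0,0,1]
    - [0,0,0,0,1]
    - [0,0,0,0,1]

```text
time: 4.07
ee_pos: [481.6, 261.4, 356.5]
orientation: [0.637, 0.771, 0.0, 0.0]
ft_force: [-0.4, 1.0, -0.2]
gripper_width: 8.7
grip_force: 40.3
```

step_arm:
  increments:
    - [-1,0.1,0,0,1]
    - [-2,0.2,0,0,1]
    - [-3,0.25,0,0,1]
    - [-3,0.25,0,0,1]
    - [-3,0.25,0,0,1]
    - [-3,0.25,0,0,1]
    - [-3,0.25,0,0,1]
    - [-3,0.25,0,0,1]
    - [-3,0.25,0,0,1]
    - [-3,0.25,0,0,1]
    - [-3,0.25,0,0,1]

```text
time: 4.98
ee_pos: [562.9, -30.6, 355.7]
orientation: [0.637, 0.771, -0.0, -0.0]
ft_force: [-0.2, 0.8, 0.1]
gripper_width: 8.5
grip_force: 40.3
```

step_arm:
  increments:
    - [-3,0.25,0,0,1]
    - [-3,0.25,0,0,1]
    - [-2.5,0.2,0,0,1]
    - [-1.5,0.15,0,0,1]
    - [-0.5,0,0,0,1]
    - [0,0,0,0,1]
    - [0,0,0,0,1]
    - [0,0,0,0,1]
    - [0,0,0,0,1]

```text
time: 5.73
ee_pos: [591.0, -128.9, 356.6]
orientation: [0.637, 0.771, 0.0, 0.0]
ft_force: [0.0, -0.2, 0.1]
gripper_width: 8.9
grip_force: 40.3
```

Run:
```python
from h import *
np.set_printoptions(precision=3,suppress=True)
s=readout.state();print(s["time"],s["ee_pos"],s["gripper_width"],R.from_quat(s["orientation"]).as_matrix()[:,:2].T)
S=imaging.get_image("side");T=imaging.get_image("top");W=imaging.get_image("wrist");ci=imaging.camera_info("wrist")
for n,i in zip("STW",(S,T,W)): cv2.imwrite(f"pics/{n}2.png",i)
print("well px wrist",proj(ci,(593,-140.3,86)))
a=np.hstack([cv2.resize(S[100:300,240:440],(400,400),interpolation=cv2.INTER_CUBIC),cv2.resize(W,(400,300))[:, :].copy() if 0 else cv2.copyMakeBorder(cv2.resize(W,(400,300)),0,100,0,0,0)])
cv2.imwrite("pics/c2.png",a)
import json
json.dump({"eye":list(map(float,ci["eye"])),"orientation":list(map(float,ci["orientation"])),**{k:float(ci[k]) for k in("fx","fy","cx","cy")}},open("w2.json","w"))
```

```text
5.7333 [ 591.007 -128.894  356.586] 8.906629800924222 [[-0.189  0.982 -0.   ]
 [ 0.982  0.189  0.   ]]
well px wrist (np.float64(273.3618891734576), np.float64(182.8347279902213))
```

View pics/c2.png

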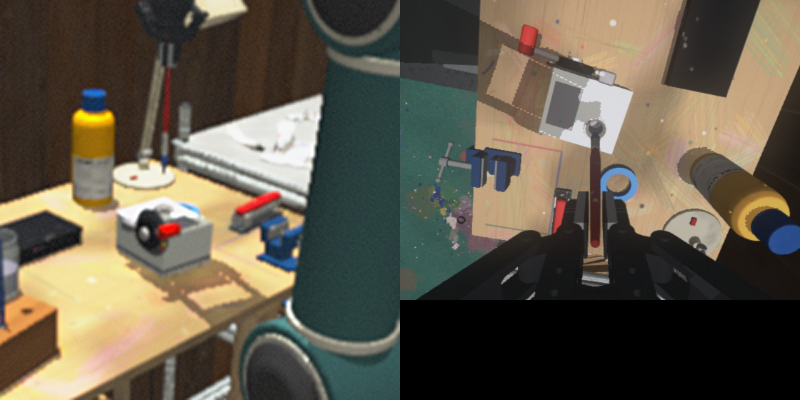

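The side view shows the held brush hanging slightly off vertical, with its blue tip near side pixel (322,186). In the wrist view the tip covers the well near (274,178). I'll zoom in on the tip in both.

Run:
```python
from h import *
S=cv2.imread("pics/S2.png");W=cv2.imread("pics/W2.png")
cv2.imwrite("pics/c3.png",np.hstack([cv2.resize(S[125:195,300:345],(360,560),interpolation=cv2.INTER_CUBIC),cv2.resize(W[150:220,245:300],(440,560),interpolation=cv2.INTER_CUBIC)]))
```

```text
(no output)
```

View pics/c3.png

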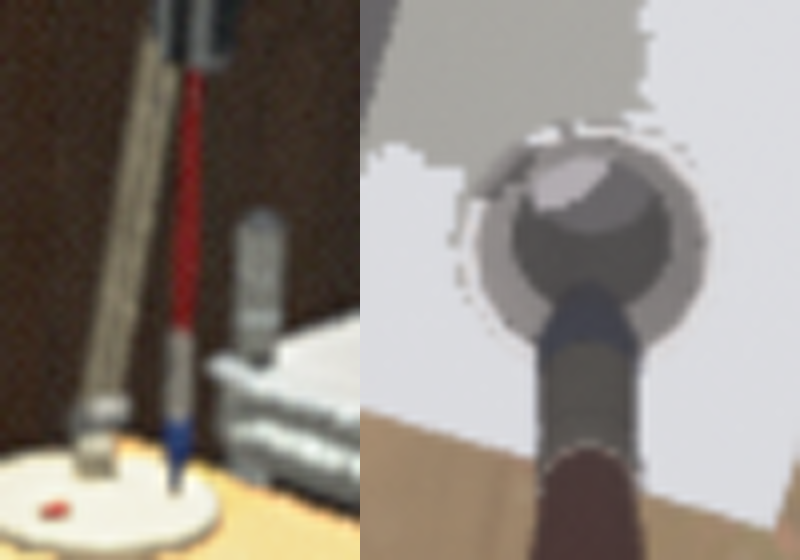

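Run:
```python
from h import *
import json
np.set_printoptions(precision=1,suppress=True)
w=json.load(open("w2.json")); cs=imaging.camera_info("side")
print("tip",tri(cs,(322,186.2),w,(273.5,185.6)))
for z in (140,150): print(onz(w,273.5,185.6,z),onz(cs,322,186.2,z))
print("well",onz(w,274.1,179.75,86), "rimdiam",np.linalg.norm(onz(w,274.1-14.4,179.75,86)-onz(w,274.1+14.4,179.75,86)))
print("grip seen side",onz(cs,300+193/8,125+70/8,337))
```

```text
tip (array([ 589.4, -129.1,  152.1]), np.float64(3.798022957816689))
[ 591.2 -130.6  140. ] [ 609.5 -153.9  140. ]
[ 590.8 -128.2  150. ] [ 592.1 -134.9  150. ]
well [ 593.2 -136.5   86. ] rimdiam 33.79941587003744
grip seen side [ 592.4 -132.4  337. ]
```

step_arm:
  increments:
    - [-0.93,0.1,0,0,1]
    - [0,0,1,0,1]
    - [0,0,1.5,0,1]
    - [0,0,1.5,0,1]
    - [0,0,1,0,1]
    - [0,0,0.5,0,1]
    - [0,0,0,0,1]
    - [0,0,0,0,1]
    - [0,0,0,0,1]

```text
time: 6.63
ee_pos: [594.0, -138.9, 302.0]
orientation: [0.637, 0.771, 0.0, 0.0]
ft_force: [-0.6, -0.8, 0.3]
gripper_width: 9.1
grip_force: 40.2
```

Run:
```python
from h import *
np.set_printoptions(precision=1,suppress=True)
s=readout.state();print(s["time"],s["ee_pos"],s["ft_force"])
S=imaging.get_image("side");W=imaging.get_image("wrist");ci=imaging.camera_info("wrist");cs=imaging.camera_info("side")
print(proj(ci,(593,-138.5,86)),proj(cs,(593,-138.5,86)), proj(ci,(593,-138.5,96)))
u,v=map(int,proj(ci,(593,-138.5,86)));a,b=map(int,proj(cs,(593,-138.5,86)));print(u,v,a,b)
cv2.imwrite("pics/c4.png",np.hstack([cv2.resize(S[b-35:b+35,a-25:a+25],(400,560),interpolation=cv2.INTER_CUBIC),cv2.resize(W[v-50:v+90,u-50:u+50],(400,560),interpolation=cv2.INTER_CUBIC)]))
```

```text
6.6333 [ 594.  -138.9  302. ] [-0.6 -0.8  0.3]
(np.float64(272.5275907404983), np.float64(183.72865166014896)) (np.float64(321.64781729474936), np.float64(202.69900322125457)) (np.float64(272.5202939611655), np.float64(186.08418547727518))
272 183 321 202
```

View pics/c4.png

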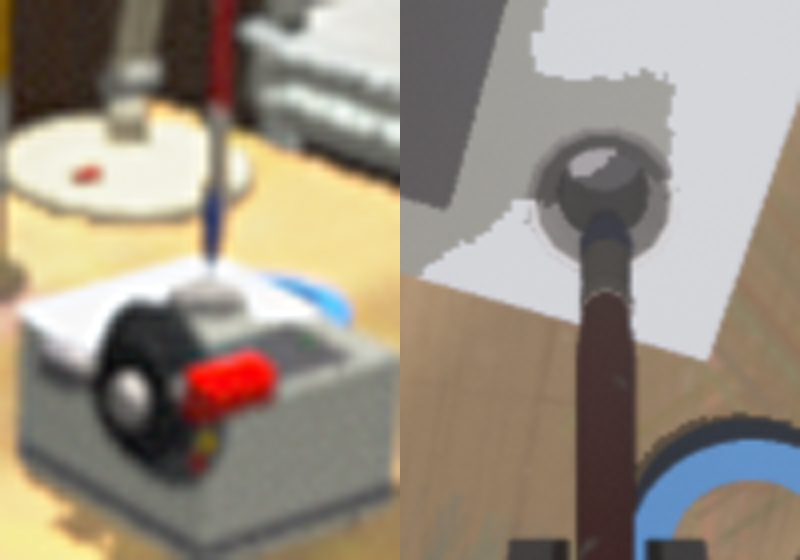

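The tip, at wrist pixel (273.5,186), sits over the well centre at (272,182), within 2 mm once the height difference is allowed for. I'm lowering it.

step_arm:
  increments:
    - [0,0,1,0,1]
    - [0,0,1,0,1]
    - [0,0,1,0,1]
    - [0,0,0,0,1]

```text
time: 7.07
ee_pos: [593.2, -138.7, 268.0]
orientation: [0.637, 0.771, -0.001, -0.002]
ft_force: [-0.2, -0.3, -1.5]
gripper_width: 8.6
grip_force: 40.2
```

step_arm:
  increments:
    - [0,0,1,0,1]
    - [0,0,1,0,1]
    - [0,0,1,0,1]
    - [0,0,1,0,1]
    - [0,0,0,0,1]
    - [0,0,0,0,1]

```text
time: 7.57
ee_pos: [593.7, -138.9, 230.6]
orientation: [0.637, 0.771, -0.0, -0.001]
ft_force: [-0.2, 0.0, 0.2]
gripper_width: 8.8
grip_force: 40.2
```

step_arm:
  increments:
    - [0,0,0.6,0,1]
    - [0,0,0,0,1]
    - [0,0,0,0,1]
    - [0,0,0,0,0.6]
    - [0,0,0,0,0.2]
    - [0,0,0,0,-0.3]
    - [0,0,0,0,-1]
    - [0,0,0,0,-1]
    - [0,0,0,0,-1]
    - [0,0,-1,0,-1]
    - [0,0,-1.5,0,-1]
    - [0,0,-2,0,-1]

```text
time: 8.57
ee_pos: [593.6, -138.8, 271.1]
orientation: [0.637, 0.771, -0.0, -0.001]
ft_force: [-0.5, -0.1, -0.2]
gripper_width: 85.4
grip_force: 0.0
```

step_arm:
  increments:
    - [0,0,-2,0,-1]
    - [0,0,-2,0,-1]
    - [0,0,-1,0,-1]
    - [0,0,0,0,-1]
    - [0,0,0,0,-1]

```text
time: 8.98
ee_pos: [594.0, -139.0, 320.7]
orientation: [0.637, 0.771, 0.0, 0.0]
ft_force: [-0.2, -0.1, -1.2]
gripper_width: 85.2
grip_force: 0.0
```

Run:
```python
from h import *
np.set_printoptions(precision=1,suppress=True)
s=readout.state();print(s["time"],s["ee_pos"],s["ft_force"])
S=imaging.get_image("side");W=imaging.get_image("wrist");ci=imaging.camera_info("wrist")
cv2.imwrite("pics/c5.png",np.hstack([cv2.resize(S[120:260,270:370],(400,560),interpolation=cv2.INTER_CUBIC),cv2.copyMakeBorder(cv2.resize(W,(400,300)),0,260,0,0,0)]))
```

```text
8.9833 [ 594.  -139.   320.7] [-0.2 -0.1 -1.2]
```

View pics/c5.png

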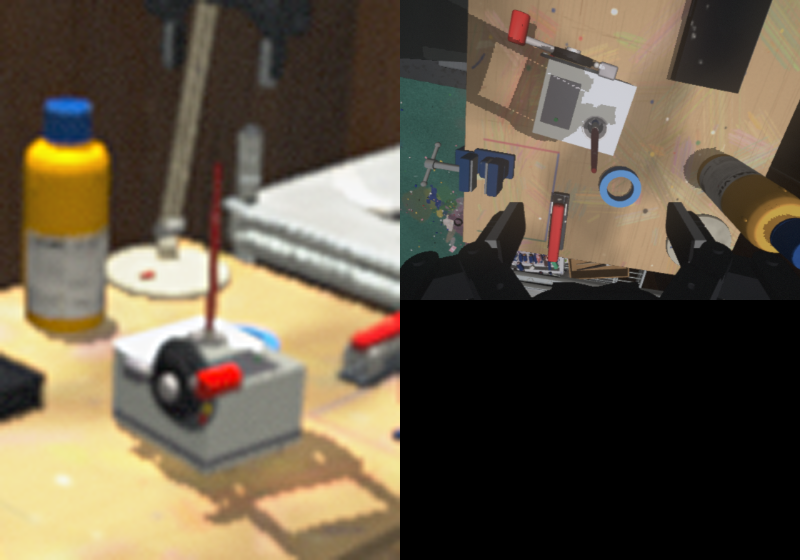

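The brush stands in the well, nearly upright, and the fingers are clear of it. The knob shows at wrist pixel (167,38). I'll refine its position and work out the move.

Run:
```python
from h import *
np.set_printoptions(precision=1,suppress=True)
W=imaging.get_image("wrist");ci=imaging.camera_info("wrist")
h=cv2.cvtColor(W[0:90,100:260],cv2.COLOR_BGR2HSV)
m=(((h[...,0]<8)|(h[...,0]>170))&(h[...,1]>140)).astype(np.uint8)
n,l,st,c=cv2.connectedComponentsWithStats(m);i=1+np.argmax(st[1:,4]);print(st[i],c[i]+[100,0])
r=cv2.minAreaRect(np.argwhere(l==i)[:,::-1].astype(np.float32));print(r)
k=onz(ci,c[i][0]+100,c[i][1],116);print("knob wrist",k)
bx=cv2.boxPoints(r)+[100,0];B=np.array([onz(ci,u,v,116) for u,v in bx]);print("sides",np.linalg.norm(B[0]-B[1]),np.linalg.norm(B[1]-B[2]))
S=readout.state();print(S["ee_pos"],S["joints"])
```

```text
[  51   14   31   49 1116] [165.8  38. ]
((65.78846740722656, 38.05769348144531), (25.8873291015625, 46.0872917175293), 11.309932708740234)
knob wrist [477.2 -26.4 116. ]
sides 36.74032372123296 21.421805930127295
[ 593.7 -138.8  319. ] [-0.3 -0.   1.5 -0.   1.7 -0.5]
```

step_arm:
  increments:
    - [0,0,0,-0.1165,1]
    - [0,0,0,-0.1165,1]
    - [0,0,0,-0.1165,1]
    - [0,0,0,-0.1165,1]
    - [0,0,0,-0.1165,1]
    - [0,0,0,-0.1165,1]
    - [0,0,0,-0.1165,1]
    - [0,0,0,-0.1165,1]
    - [0,0,0,-0.1165,1]
    - [0,0,0,-0.1165,1]
    - [0,0,0,-0.1165,1]
    - [0,0,0,0,1]

```text
time: 10.13
ee_pos: [593.7, -138.9, 319.2]
orientation: [0.047, 0.999, 0.0, -0.001]
ft_force: [-0.0, -0.7, 0.2]
gripper_width: -0.2
grip_force: 0.0
```

step_arm:
  increments:
    - [2.13,1.73,0,0,1]
    - [2.13,1.73,0,0,1]
    - [2.13,1.73,0,0,1]
    - [2.13,1.73,0,0,1]
    - [2.13,1.73,0,0,1]
    - [2.13,1.73,0,0,1]
    - [0,0,0,0,1]
    - [0,0,1,0,1]
    - [0,0,2,0,1]
    - [0,0,3,0,1]
    - [0,0,3,0,1]
    - [0,0,3,0,1]

```text
time: 11.13
ee_pos: [477.1, -23.4, 197.6]
orientation: [0.052, 0.999, -0.0, -0.0]
ft_force: [0.1, 0.0, -1.1]
gripper_width: -0.0
grip_force: 0.0
```

step_arm:
  increments:
    - [0,0,2,0,1]
    - [0,0,1.5,0,1]
    - [0,0,0.5,0,1]
    - [0,0,0,0,1]
    - [0,0,0,0,1]
    - [0,0,0,0,1]

```text
time: 11.63
ee_pos: [477.6, -23.1, 161.3]
orientation: [0.051, 0.999, -0.0, 0.001]
ft_force: [0.7, 0.7, 0.2]
gripper_width: 0.1
grip_force: 0.0
```

Run:
```python
from h import *
s=readout.state();print(s["time"],s["ee_pos"].round(1),s["ft_force"],R.from_quat(s["orientation"]).as_matrix().round(3))
S=imaging.get_image("side");T=imaging.get_image("top")
cv2.imwrite("pics/c6.png",np.hstack([cv2.resize(S[150:250,270:370],(400,400),interpolation=cv2.INTER_CUBIC),cv2.resize(T[160:260,290:390],(400,400),interpolation=cv2.INTER_CUBIC)]))
```

```text
11.6333 [477.6 -23.1 161.3] [0.65925097 0.7423565  0.19841851] [[-0.995  0.101  0.001]
 [ 0.101  0.995 -0.   ]
 [-0.001 -0.    -1.   ]]
```

View pics/c6.png

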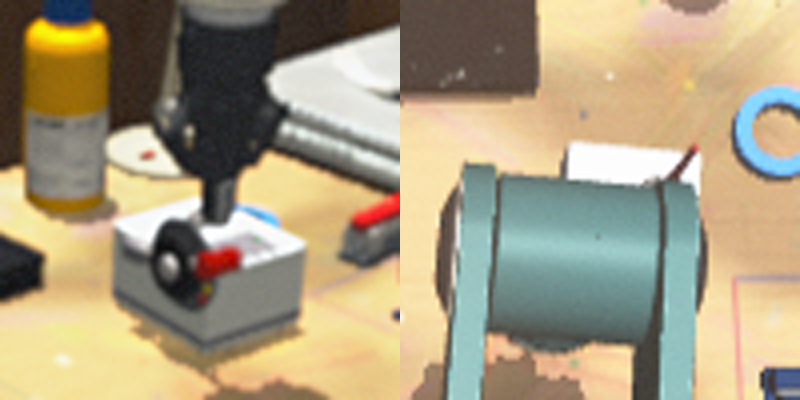

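The tips are centred just above the knob: in the side crop the fingertips are at (218,220) and the knob at (217,262). The brush is still standing. I'm descending to touch the knob.

step_arm:
  increments:
    - [0.1,0,0.7,0,1]
    - [0,0,0.7,0,1]
    - [0,0,0.4,0,1]
    - [0,0,0,0,1]
    - [0,0,0,0,1]

```text
time: 12.15
ee_pos: [476.0, -22.7, 142.0]
orientation: [0.05, 0.999, 0.0, -0.0]
ft_force: [-0.0, -0.9, 0.1]
gripper_width: 0.1
grip_force: 0.0
```

step_arm:
  increments:
    - [0,0,0.2,0,1]
    - [0,0,0.2,0,1]
    - [0,0,0,0,1]

```text
time: 12.4
ee_pos: [476.0, -22.7, 138.0]
orientation: [0.05, 0.999, 0.0, -0.0]
ft_force: [-0.0, -0.0, -0.2]
gripper_width: -0.2
grip_force: 0.0
```

step_arm:
  increments:
    - [0,0,0.2,0,1]
    - [0,0,0.2,0,1]
    - [0,0,0,0,1]

```text
time: 12.65
ee_pos: [475.9, -22.7, 134.6]
orientation: [0.05, 0.999, 0.0, -0.0]
ft_force: [-3.7, 0.1, 5.6]
gripper_width: 0.2
grip_force: 2.9
```

step_arm:
  increments:
    - [0,0,0.3,0,1]
    - [0,0,0.3,0,1]
    - [0,0,0,0,1]
    - [0,0,0,0,1]

```text
time: 12.98
ee_pos: [476.0, -22.7, 128.4]
orientation: [0.05, 0.999, -0.0, -0.0]
ft_force: [-3.8, 0.6, 3.8]
gripper_width: -0.5
grip_force: 2.1
```

step_arm:
  increments:
    - [0,0,0.5,0,1]
    - [0,0,0.5,0,1]
    - [0,0,0.5,0,1]
    - [0,0,0.5,0,1]
    - [0,0,0.5,0,1]
    - [0,0,0.5,0,1]
    - [0,0,0.5,0,1]
    - [0,0,0.5,0,1]
    - [0,0,0,0,1]
    - [0,0,0,0,1]

```text
time: 13.82
ee_pos: [476.2, -22.8, 88.2]
orientation: [0.05, 0.999, -0.0, 0.0]
ft_force: [-1.7, 0.4, 3.3]
gripper_width: 0.1
grip_force: 1.4
```

step_arm:
  increments:
    - [0,0,0.4,0,1]
    - [0,0,0.4,0,1]
    - [0,0,0.3,0,1]
    - [0,0,0.3,0,1]
    - [0,0,0,0,1]
    - [0,0,0,0,1]

```text
time: 14.32
ee_pos: [477.2, -22.9, 75.3]
orientation: [0.05, 0.999, -0.0, 0.001]
ft_force: [4.0, -1.1, 7.1]
gripper_width: 0.4
grip_force: 3.4
```

step_arm:
  increments:
    - [0,0,0.3,0,1]
    - [0,0,0.3,0,1]
    - [0,0,0,0,1]
    - [0,0,0,0,1]
    - [0,0,0,0,1]

```text
time: 14.73
ee_pos: [477.2, -22.8, 69.4]
orientation: [0.05, 0.999, -0.0, 0.002]
ft_force: [3.7, -1.3, 6.3]
gripper_width: 0.0
grip_force: 3.3
```

step_arm:
  increments:
    - [0,0,0.2,0,1]
    - [0,0,0.2,0,1]
    - [0,0,0.2,0,1]
    - [0,0,0,0,1]
    - [0,0,0,0,1]
    - [0,0,0,0,1]
    - [0,0,0,0,1]
    - [0,0,0,0,1]
    - [0,0,0,0,1]
    - [0,0,0,0,1]
    - [0,0,0,0,1]
    - [0,0,0,0,1]

```text
time: 15.73
ee_pos: [477.7, -22.9, 63.8]
orientation: [0.05, 0.999, -0.0, 0.002]
ft_force: [7.1, -1.4, 9.0]
gripper_width: 0.1
grip_force: 4.1
```

Run:
```python
from h import *
np.set_printoptions(precision=1,suppress=True)
s=readout.state();print(s["time"],s["ee_pos"],s["ft_force"])
S=imaging.get_image("side");T=imaging.get_image("top")
cs=imaging.camera_info("side")
h=cv2.cvtColor(S[195:250,300:350],cv2.COLOR_BGR2HSV);m=(((h[...,0]<6)|(h[...,0]>172))&(h[...,1]>150)&(h[...,2]>60)).astype(np.uint8)
n,l,st,c=cv2.connectedComponentsWithStats(m)
for i in range(1,n): print(st[i],c[i]+[300,195])
x=np.array([.995,-.098,0]);y=np.array([.098,.995,0]);o=np.array([477.2,-26.4,0])+102.5*x-78*y
for d in(0,.85,.95,1.05,1.15,1.2):
    a=.45-d;P=o+(-35-75*np.cos(a))*x+78*y+[0,0,80+75*np.sin(a)];print(d,P,proj(cs,P))
cv2.imwrite("pics/c7.png",np.hstack([cv2.resize(S[150:250,270:370],(400,400),interpolation=cv2.INTER_CUBIC),cv2.resize(S[185:245,300:360],(400,400),interpolation=cv2.INTER_CUBIC)]))
```

```text
15.7333 [477.7 -22.9  63.8] [ 7.1 -1.4  9. ]
[17 38 11  6 43] [322.  235.4]
0 [477.2 -26.4 112.6] (np.float64(324.1197437811392), np.float64(215.14432516674677))
0.85 [475.6 -26.2  50.8] (np.float64(323.4829196836256), np.float64(232.57461699608578))
0.95 [478.9 -26.6  44. ] (np.float64(322.72163641211085), np.float64(234.04144750304326))
1.05 [482.8 -26.9  37.7] (np.float64(321.8390871952232), np.float64(235.32327724414375))
1.15 [487.3 -27.4  31.7] (np.float64(320.84596881811115), np.float64(236.4086108855989))
1.2 [489.8 -27.6  28.9] (np.float64(320.31156522551487), np.float64(236.87466737166108))
```

View pics/c7.png

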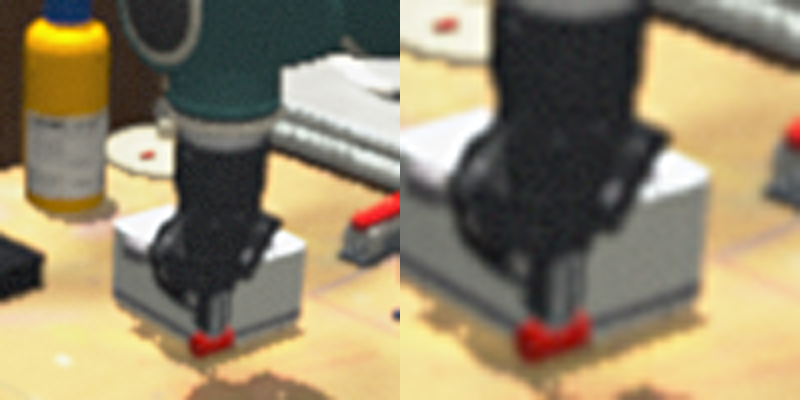

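The side view shows the knob pressed down, with its centroid at (322,235.4). That lies between the predictions for 0.95 and 1.05 rad. The tip height of 49.8 mm corresponds to about 1.03 rad. I'll press 1 mm more and hold.

step_arm:
  increments:
    - [0,0,0.1,0,1]
    - [0,0,0,0,1]
    - [0,0,0,0,1]
    - [0,0,0,0,1]
    - [0,0,0,0,1]
    - [0,0,0,0,1]
    - [0,0,0,0,1]
    - [0,0,0,0,1]
    - [0,0,0,0,1]
    - [0,0,0,0,1]
    - [0,0,0,0,1]
    - [0,0,0,0,1]

```text
time: 16.83
ee_pos: [478.0, -22.9, 63.1]
orientation: [0.05, 0.999, -0.0, 0.003]
ft_force: [7.1, 0.2, 9.5]
gripper_width: 0.1
grip_force: 4.9
```

Run:
```python
from h import *
np.set_printoptions(precision=2,suppress=True)
s=readout.state();print(s["ee_pos"],s["ft_force"],s["qvel"])
# red brush still in well, from the top view
T=imaging.get_image("top");ct=imaging.camera_info("top");h=cv2.cvtColor(T[170:225,340:385],cv2.COLOR_BGR2HSV)
m=(((h[...,0]<8)|(h[...,0]>170))&(h[...,1]>130)&(h[...,2]>50)).astype(np.uint8)
n,l,st,c=cv2.connectedComponentsWithStats(m)
print([(st[i].tolist(),(c[i]+[340,170]).round(1)) for i in range(1,n) if st[i,4]>2],"upright brush would span",proj(ct,(593,-138,110)),proj(ct,(593,-138,240)))
```

```text
[477.98 -22.93  63.13] [7.06 0.24 9.51] [-0.  0. -0.  0. -0. -0.]
[] upright brush would span (np.float64(354.85008305849993), np.float64(207.10639132737222)) (np.float64(362.24554318670283), np.float64(197.30097669975135))
```

Run:
```python
from h import *
T=imaging.get_image("top").astype(int)
m=(T[...,2]-T[...,1]>22)&(T[...,2]-T[...,0]>22)&(abs(T[...,1]-T[...,0])<22)
print((np.argwhere(m[190:215,350:372])+[190,350])[:,::-1].tolist())
for u,v in[(355,207),(357,204),(359,202),(361,199),(363,197),(352,215),(362,208)]: print((u,v),T[v,u].tolist())
```

```text
[[363, 196], [362, 197], [363, 197], [361, 198], [362, 198], [363, 198], [361, 199], [362, 199], [360, 200], [361, 200], [359, 201], [360, 201], [359, 202], [358, 203], [359, 203], [357, 204], [358, 204], [359, 204], [356, 205], [357, 205], [358, 205], [355, 206], [356, 206], [357, 206], [358, 206], [355, 207], [356, 207], [357, 207], [354, 208], [355, 208], [356, 208], [354, 209], [355, 209]]
(355, 207) [64, 70, 98]
(357, 204) [66, 70, 99]
(359, 202) [68, 73, 103]
(361, 199) [92, 96, 126]
(363, 197) [76, 81, 158]
(352, 215) [123, 125, 104]
(362, 208) [254, 253, 253]
```

The brush still runs in a straight line from the well at (355,208) to its top at (363,196), as predicted for an upright brush. The dial is held still at 9.5 N, so I'm handing in.

```bash
python3 -c "
from rig import bot
print(bot.job_done())"
```

```text
the job is handed in; nothing more can be done
None
```

I handed the job in with the red brush standing free in the well and the closed fingers holding the dial still at about its third click (about 1.04 rad, estimated from fingertip height, pressing with 9.5 N); the hand-in did not report a verdict.

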